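Prove a refitted roller catch on a bench locker

ROBOT

A 6-joint arm with a two-finger parallel gripper is mounted at the origin on the work surface; the furniture and walls round the work are solid. World frame = base frame: x ahead of the robot, y to its left, z up, the work surface at z = 0. Lengths are in m, angles in rad, forces in N, time in s.
With the tool pointing down it reaches from about 0.25 to 0.775 m from the base axis. Payload 4 kg.
Tool frame: the origin (TCP) lies between the finger pads; the fingertips stand 25 mm ahead of it and the grasp point (between the pads) lies 6 mm ahead of it (robot.tip_reach is the z of the fingertips in the tool frame, in m); z points along the fingers, y is the line along which they close (so a half turn about z gives the same grasp; the last joint's range is limited). The gripper opens to 94 mm and grips with 3 to 60 N. Pads are 16 mm wide; open, the fingers measure 119 mm over their backs; the gripper's body (75 mm by 177 mm) begins 78 mm behind the grasp point.
Start: joints at [1.156, 0.087, 1.371, -0, 1.684, -0.103], TCP at [0.169, 0.523, 0.231] pointing down, gripper open.
Joint ranges: [-3.1, 3.1], [-0.76, 2.03], [0.27, 2.55], [-1.08, 4.22], [0.17, 2.65], [-2.57, 2.57]. Speed limits (rad/s): [2.79, 2.79, 3.14, 3.14, 3.14, 3.14].

INTERFACE

Orientations are given as [roll, pitch, yaw] about the fixed x, y, z axes, in that order (R = Rz(yaw) Ry(pitch) Rx(roll)).
In Python, from bench import robot gives the robot as it stands. The module is installed in compiled form; this text tells all that it offers.
- The arm moves only by the shell command python3 -m handwheel 'ROWS'. ROWS is JSON, a list of rows, each a list of 3 entries, a list of its own where there are three numbers: the turn, a rotation vector about the world's x, y, z in units of 90 degrees (1.0 is 90 degrees), then the shift along the world's x, y, z in units of 0.05 m (1.0 is 0.05 m), then the closure, from 0 (fully open) to 1 (shut). A call has 1 to 5 rows; each row shifts and turns the commanded pose from where the row before left it; what a row does not reach is not made up. A row lasts 1/10 s, in which the tool goes at most 50 mm and 8.59 degrees, less where a joint would pass 70% of its speed; a pose out of reach is approached as far as the arm can. A call with a number of a shift or a turn outside -1 to 1 is refused whole. A call with a gripper value outside its range is refused whole. The fingers move at their own pace and stop on an object; the grip force is fixed at half the most. Time passes only in rows, so rows that do not move let the fingers close. It gives the time, the measured TCP pose, the force, the opening and the grip force at its end, in the units of the state.
- robot.get_obs(): the state, without advancing time (a new reading comes with each control period).
- robot.snapshot(name): name is "scene" or "top" or "wrist"; returns (picture, depth): 480x640x3 uint8, red, green, blue; 480x640 float32, m along the optical axis (not along the pixel's ray), 0 where there is no reading.
- robot.calibration(name): a dict with "mtx" (3x3 intrinsics, pixels), "extrinsics" (4x4, takes a point from camera to world coordinates); the wrist camera has in their place "hand_eye" (4x4, takes a point from camera to tool coordinates, whose origin is the TCP and whose axes are the flange's). Camera axes: x right, y down, z forward; pixel columns grow to the right and rows downward; lengths in m; the calibration is good to about 2 mm. A picture is of the moment at which its call begins: read the wrist's pose just before it. calibration takes no time and is no camera call.
- robot.close_job(): hands the job in; it is judged then, once.
Trained networks look in the newest picture that a camera, given by its name, has taken for a name from the list of things; names that differ only in an ending like _2 or _b are one class to them, and where a whole thing is asked for, a point or a joint stands for the part that bears it (a point fixed in the world has none). Each returns a list of dicts, best first, with "p" (0 to 1); they miss things now and then, are a little off and sometimes report something else, mostly with a low value. They report only what shows in the picture. A call takes as long as a camera call. They do not tell look-alikes from the thing itself.
- robot.boxes_of(query, camera): "bbox" ([left, top, right, bottom] in pixels, round what is visible of it).
The state is a dict: "time": time; "joint_positions": joint angles; "qvel": joint speeds; "joint_torque": joint torques, N m; "tool_pos": TCP position; "ee_rot": TCP orientation; "wrist_force": force on the tool from outside, world axes, zero at the start; "wrist_torque": the same for the moment, N m; "width": finger opening in m; "finger_force": force on a finger pad.
Only numpy, scipy, OpenCV 4.12 (cv2) and the standard library are available. Lean on these libraries where they do the work, as an engineer would, in place of code of your own. Each camera call takes 0.05 s, during which the arm holds its last target. There are 200 camera calls.

TASK

The sprung roller catch of the small blue bench locker has just been refitted, so try it under load: stand the tape measure upright in the tray on the inside of the open door, push the door in gently until it snaps past the roller and stays shut by itself with your hand off it for about a second, then pull it open through the catch again by its upright post and leave it standing wide open with the tape measure still upright in the tray. Feel for the snap and stop there: the rubber buffer behind the door must never take more than 20 N. Do not tip the tape measure over or shove the other things about.

Things in the scene. Friction and masses are not known exactly. Their poses are not given: they have to be found in the camera images.
- locker: fixed blue sheet-metal bench locker, 143 deep (its x) x 223 wide (its y) x 134 mm high, roofed, open at the front, which faces its own -x. Origin: on the table under its middle. The grey door is inset between the side walls, hinged at the locker's -y side. A sprung roller catch and, beside it, a rubber buffer sit inside under the roof near the free edge of the door.
- door (a joint): door angle, rad, grows as it opens (anticlockwise from above); 0 = panel parallel to the front, end stop 1.65. A weak hinge spring (1 N at the post) takes a free door to about 1.35 (1.18 to 1.52), so one that has not caught swings open. Caught, it rests between -0.12 and +0.09: the catch sits in long slots, so its depth is set anew within 32 mm at each start, not told.
- hinge (a point): point on the hinge axis at table height; axes turn with the door: y along the door to its free edge, x to the inside (tray side), z up. Closing takes about 8 N at the post from 7 mm before the crest; past the crest the push falls away and the roller draws the door in 3 to 4 mm onto the buffer, which resists with 12 N per mm (caught, it already bears about 5 N). Pulling open takes about 5 N at the post.
- pull_post (a point): middle of the part to grip of the door's pull: an upright round dark steel post, 12 mm diameter, 58 mm out from the door's outer face (in the axes of hinge at x -66, y 170, z 160 mm). It runs from 55 to 187 mm above the table; thin stays join it to the door at 65 and 108 mm, its top 75 mm is clear all round. Top edge of the door panel 118 mm, locker's roof 134 mm above the table.
- tray_floor (a point): centre of the inner floor of the open-topped steel tray on the door's inside, 22 mm above the table (in the axes of hinge at x 51, y 92 mm; same axes). Inside it is 96 mm along x (square to the door), 60 mm along y; walls 26 mm high; the fourth side is the door panel, inner face at x -51 mm here, 96 mm high. clear of the locker's roof when the door is open 1.1 rad or more.
- tape: loose yellow tape measure with a black round face, standing upright: 36 mm thick over the body along its x, 82 mm long along its y, 70 mm high, about 0.3 kg. Origin: centre of its underside. In the tray its length goes square to the door (its y along the tray's x, either way round).
- spray: loose green spray can, 65 mm across, 189 mm high, origin centre of its underside: bystander, leave where it is
- block: loose bare steel block with holes, 51 x 76 x 25 mm, origin centre of its underside: bystander, leave where it is
Not all that is in view belongs to the job. There is more than one size of the tape; the job needs the smallest.

How it is judged:
On the way, in this order (a step that is already met when the one before it is completed fails the run):
1. the tape measure stands in the tray of the open door, let go (x of tape in the frame of tray_floor between -0.025 and 0.025 m and y of tape in the frame of tray_floor between -0.016 and 0.016 m and z of tape in the frame of tray_floor between -0.006 and 0.008 m and angle between tape's own z axis and vertical below 0.2 rad and value of joint door above 0.8 rad and linear speed of tape below 0.05 m/s and contact force between each of the arm, the fingers and door below 0.2 N and contact force between the fingers and tape below 0.2 N), for 0.2 s.
2. the door has snapped shut with the tape measure in it and stays shut by itself for 0.8 s, untouched (value of joint door below 0.13 rad and contact force between each of the arm, the fingers and door below 0.2 N and contact force between the fingers and tape below 0.2 N and x of tape in the frame of tray_floor between -0.025 and 0.025 m and y of tape in the frame of tray_floor between -0.016 and 0.016 m and z of tape in the frame of tray_floor between -0.006 and 0.008 m and angle between tape's own z axis and vertical below 0.2 rad), for 0.8 s.
At the end, for the whole second after the job is handed in: The door stands open by at least 0.95 rad and at rest, the tape measure stands upright (within 0.2 rad) on the tray floor, its origin within 25 mm (square to the door) and 16 mm (along the door) of the tray's centre and within 8 mm of the floor's height; nothing is held (x of tape in the frame of tray_floor between -0.025 and 0.025 m and y of tape in the frame of tray_floor between -0.016 and 0.016 m and z of tape in the frame of tray_floor between -0.006 and 0.008 m and angle between tape's own z axis and vertical below 0.2 rad and value of joint door above 0.95 rad and velocity of joint door between -0.1 and 0.1 rad/s and linear speed of tape below 0.03 m/s and contact force between each of the arm, the fingers and door below 0.2 N and contact force between the fingers and tape below 0.2 N); the robot touches nothing.
It fails at once if the rubber buffer is loaded with more than 20 N (door slammed or leaned on) (contact force between door_c0 and buffer_c0 above 20 N).
It fails at once if the tape measure is tipped over (angle between tape's own z axis and vertical above 0.6 rad).
It fails at once if a bystander is shoved more than 30 mm (distance of any of spray, block from where it was at the start of the episode above 0.03 m).
It also fails if it takes over 72 s, if anything falls off the work surface, if the arm or the gripper's body presses on something with over 40 N, if the wrist force passes 120 N, or if a joint passes its speed limit or range.

## Working session

There is one attempt and no reset: what is moved stays moved. The work goes in short steps, Python scripts to look and compute and a shell command to move; the robot and the scene stay as the last step left them, time stands still between calls to the robot, and variables do not carry over. Pictures are saved under pics/ and viewed, at most 10 in all, crops included, and the job is handed in when it is done.

```bash
mkdir -p pics; python3 - <<'E'
from bench import robot
import cv2,numpy as np
for c in ("scene","top"):
    im,d=robot.snapshot(c); cv2.imwrite(f"pics/{c}0.png",im[:,:,::-1]); np.save(f"pics/{c}_d.npy",d)
    for q in ("tape","locker","door","pull_post","tray_floor","spray","block"):
        print(c,q,[(np.round(b["bbox"]).astype(int).tolist(),round(b["p"],2)) for b in robot.boxes_of(q,c)][:5])
o=robot.get_obs(); print(o)
E
```

```text
scene tape [([229, 238, 256, 274], 0.77), ([269, 259, 290, 288], 0.73), ([271, 230, 308, 262], 0.7), ([361, 212, 421, 247], 0.58)]
scene locker [([360, 209, 418, 247], 0.66)]
scene door [([361, 210, 418, 247], 0.93), ([361, 183, 460, 249], 0.7)]
scene pull_post [([358, 207, 417, 245], 0.67)]
scene tray_floor [([363, 204, 421, 245], 0.93)]
scene spray [([223, 263, 244, 326], 0.97)]
scene block [([318, 246, 345, 267], 0.57)]
top tape [([357, 233, 379, 257], 0.93), ([322, 263, 352, 300], 0.85), ([380, 271, 403, 312], 0.84)]
top locker [([196, 208, 263, 265], 0.68), ([121, 187, 262, 280], 0.66)]
top door [([196, 205, 262, 261], 0.55)]
top pull_post [([199, 204, 264, 264], 0.77)]
top tray_floor [([196, 206, 259, 261], 0.87)]
top spray [([428, 190, 462, 225], 0.7)]
top block [([289, 236, 313, 253], 0.59)]
{'time': 0.8, 'joint_positions': array([ 1.15589732e+00,  8.71811079e-02,  1.37070251e+00, -1.31150409e-06,
        1.68357192e+00, -1.03141719e-01]), 'qvel': array([-1.03013543e-03,  9.23139700e-05, -3.89325001e-04, -7.34721158e-04,
        2.65029543e-04,  5.74085422e-04]), 'joint_torque': array([-9.42473962e-04, -3.39998174e+01, -3.02574992e+01,  7.18135969e-02,
        2.33567948e-02, -3.11190092e-05]), 'tool_pos': array([0.16873832, 0.52350022, 0.23051494]), 'ee_rot': array([3.14145640e+00, 1.54133384e-05, 2.82983521e+00]), 'wrist_force': array([ 0.19851655, -0.10714922, -0.72168089]), 'wrist_torque': array([-0.04760844, -0.02046212, -0.00458803]), 'finger_force': 0.0, 'width': 0.09358099247324977}
```

View pics/scene0.png

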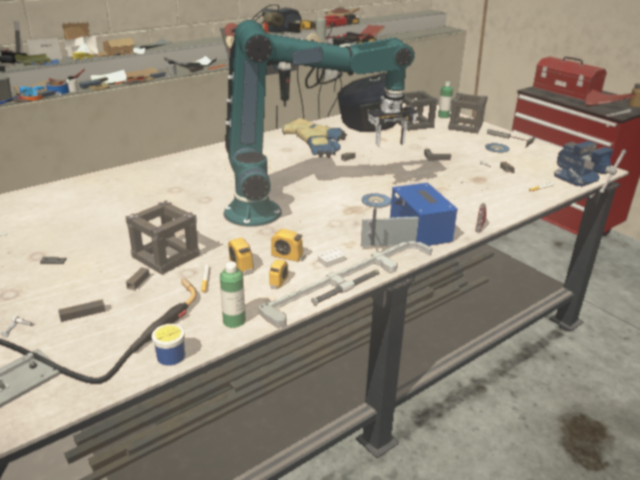

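View pics/top0.png

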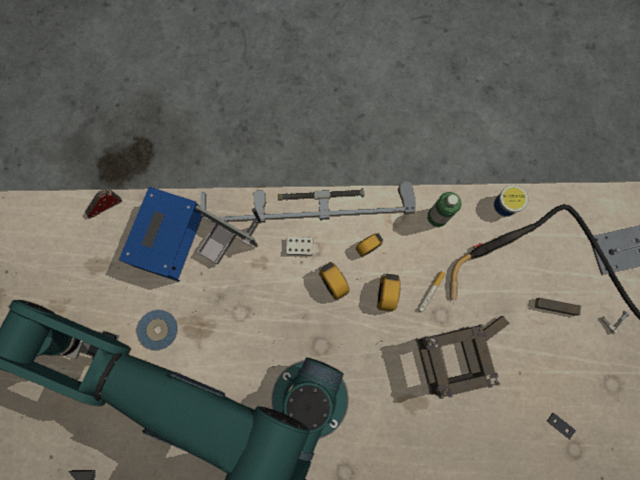

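```bash
cat > h.py <<'E'
from bench import robot
import numpy as np, cv2
def cloud(cam,d,pose=None):
    c=robot.calibration(cam); K=np.array(c["mtx"]); v,u=np.mgrid[:480,:640]
    P=np.stack([(u-K[0,2])/K[0,0]*d,(v-K[1,2])/K[1,1]*d,d,np.ones_like(d)],-1)
    if cam=="wrist":
        from scipy.spatial.transform import Rotation as R
        T=np.eye(4);T[:3,:3]=R.from_euler('xyz',pose["ee_rot"]).as_matrix();T[:3,3]=pose["tool_pos"]
        E=T@np.array(c["hand_eye"])
    else: E=np.array(c["extrinsics"])
    P=(P@E.T)[...,:3]; P[d==0]=np.nan
    return P
def rect(p):
    r=cv2.minAreaRect((p[:,:2]*1000).astype(np.float32)); return np.round(r[0],1),np.round(r[1],1),round(r[2],1)
E
python3 - <<'E'
from h import *
d=np.load("pics/top_d.npy"); P=cloud("top",d)
print(robot.calibration("top"))
for n,(l,t,r,b) in dict(t1=(357,233,379,257),t2=(322,263,352,300),t3=(380,271,403,312),spray=(428,190,462,225),block=(289,236,313,253)).items():
    q=P[t-4:b+4,l-4:r+4].reshape(-1,3); q=q[np.isfinite(q[:,2])]; zt=np.percentile(q[:,2],97)
    s=q[q[:,2]>zt-.012]; print(n,round(zt,3),rect(s), rect(q[q[:,2]>.012]))
E
```

```text
{'mtx': array([[524.92600151,   0.        , 318.10064024],
       [  0.        , 524.92600151, 242.22377263],
       [  0.        ,   0.        ,   1.        ]]), 'extrinsics': array([[-0.01292777, -0.97975835,  0.19976597,  0.1356728 ],
       [-0.9998965 ,  0.01392828,  0.00360383, -0.03551195],
       [-0.00631328, -0.1996987 , -0.97983701,  1.54517565],
       [ 0.        ,  0.        ,  0.        ,  1.        ]])}
t1 0.071 (array([ 434.1, -182. ]), array([38.1, 70. ]), 30.4) (array([ 433.7, -179.9]), array([40.5, 73.9]), 30.8)
t2 0.094 (array([330.1, -72.9]), array([90.7, 50.6]), 29.1) (array([331.3, -72.3]), array([108.7,  55. ]), 30.0)
t3 0.094 (array([ 294.2, -230.9]), array([47.7, 90.9]), 81.0) (array([ 296.7, -230.1]), array([ 54.9, 110.1]), 81.4)
spray 0.187 (array([ 522.8, -391.9]), array([28.2, 29.4]), 43.8) (array([ 523.1, -391.4]), array([63. , 63.9]), 58.4)
block 0.03 (array([436.6,  25.2]), array([76.8, 51.9]), 86.3) (array([437.3,  25.1]), array([76.8, 53.3]), 86.3)
```

The scene shows three yellow tapes. In the top view they are at (369,245), 71 mm high, and (335,281) and (390,291), both 94 mm high. The first is the 70 mm job tape. The locker is at (160,235) in the top view, with its door open to (256,243). Next I check a crop and measure the locker.

```bash
python3 - <<'E'
from h import *
im=cv2.imread("pics/top0.png"); cv2.imwrite("pics/crop0.png",np.hstack([cv2.resize(im[180:290,110:270],(480,330),interpolation=2),cv2.resize(im[220:320,310:410],(320,330),interpolation=2)]))
d=np.load("pics/top_d.npy"); P=cloud("top",d)
q=P[180:290,110:275].reshape(-1,3); q=q[np.isfinite(q[:,2])]
roof=q[(q[:,2]>.128)&(q[:,2]<.142)&(q[:,1]>.28)]; print("roof",len(roof),rect(roof))
print("y range",q[:,1].min(),q[:,1].max())
for lo,hi in ((.10,.126),(.145,.2),(.035,.06),(.012,.032)):
    s=q[(q[:,2]>lo)&(q[:,2]<hi)&(q[:,1]<.33)&(q[:,0]>.3)]; print(lo,hi,len(s)); 
    for k in s[np.argsort(-s[:,0])][::max(1,len(s)//25)]: print(np.round(k*1000).astype(int).tolist(),end=' ')
    print()
E
```

```text
roof 3939 (array([463.1, 412. ]), array([147.2, 223.1]), 71.4)
y range 0.10045157514481903 0.981505508623973
0.1 0.126 333
[548, 314, 126] [533, 304, 116] [528, 296, 114] [522, 282, 115] [516, 285, 113] [511, 279, 112] [506, 267, 118] [501, 259, 115] [498, 141, 109] [494, 251, 107] [491, 240, 120] [486, 152, 111] [483, 149, 109] [479, 215, 119] [476, 210, 119] [472, 163, 110] [469, 158, 110] [464, 190, 120] [461, 163, 108] [457, 185, 114] [453, 173, 118] [448, 171, 115] [442, 162, 113] [439, 169, 103] [436, 169, 104] [430, 164, 103] 
0.145 0.2 33
[510, 143, 181] [510, 138, 181] [508, 135, 180] [507, 135, 160] [507, 139, 191] [506, 137, 185] [506, 143, 185] [506, 140, 186] [506, 145, 188] [505, 135, 159] [504, 146, 183] [503, 137, 186] [503, 140, 187] [503, 136, 157] [502, 138, 180] [502, 142, 191] [502, 135, 181] [501, 134, 193] [501, 136, 151] [501, 136, 173] [501, 144, 154] [501, 143, 186] [500, 137, 166] [500, 138, 157] [500, 140, 189] [500, 144, 179] [500, 141, 179] [500, 139, 147] [499, 138, 181] [499, 141, 160] [499, 142, 149] [499, 142, 172] [499, 139, 172] 
0.035 0.06 224
[596, 130, 36] [526, 303, 42] [513, 283, 55] [502, 271, 40] [496, 273, 41] [489, 156, 59] [485, 280, 35] [479, 225, 46] [473, 217, 42] [467, 289, 48] [464, 217, 41] [461, 294, 36] [457, 224, 50] [452, 224, 46] [446, 228, 43] [442, 232, 51] [439, 304, 53] [437, 152, 41] [434, 311, 50] [429, 239, 43] [425, 241, 45] [420, 319, 49] [415, 248, 39] [411, 305, 47] [404, 252, 48] [400, 288, 44] [394, 283, 39] [390, 272, 48] 
0.012 0.032 1246
[609, 153, 24] [597, 137, 23] [587, 322, 23] [579, 129, 21] [569, 140, 24] [559, 146, 26] [540, 146, 25] [530, 107, 26] [527, 236, 22] [524, 116, 26] [522, 122, 25] [518, 295, 23] [497, 268, 21] [484, 261, 25] [476, 224, 17] [469, 244, 20] [463, 273, 22] [457, 270, 22] [451, 226, 19] [445, 281, 25] [439, 272, 23] [433, 293, 23] [427, 240, 20] [420, 266, 25] [412, 299, 22] [401, 255, 32]
```

View pics/crop0.png

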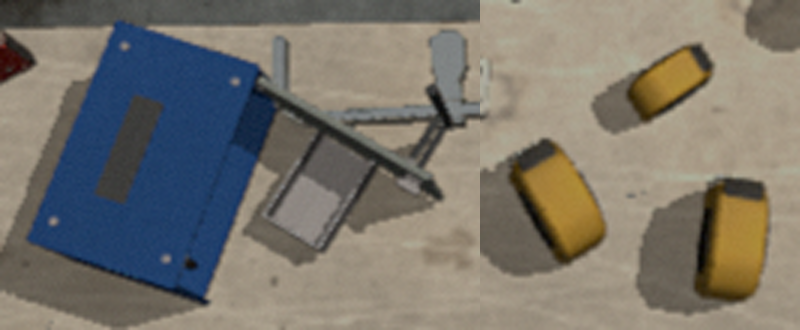

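The crop confirms that the small tape, top right of the three, is the job tape. Its centre is about (434,-181) with its length along 120°. The locker has its post at (504,139), and the door is at about 1.33 rad.

```bash
python3 -m handwheel '[[[0,0,-0.031],[0.35,-0.93,0],0],[[0,0,-0.031],[0.35,-0.93,0],0],[[0,0,-0.031],[0.35,-0.93,0],0],[[0,0,-0.031],[0.35,-0.93,0],0],[[0,0,-0.031],[0.35,-0.93,0],0]]'
python3 -m handwheel '[[[0,0,-0.031],[0.35,-0.93,0],0],[[0,0,-0.031],[0.35,-0.93,0],0],[[0,0,-0.031],[0.35,-0.93,0],0],[[0,0,-0.031],[0.35,-0.93,0],0],[[0,0,-0.031],[0.35,-0.93,0],0]]'
python3 -m handwheel '[[[0,0,-0.031],[0.35,-0.93,0],0],[[0,0,-0.031],[0.35,-0.93,0],0],[[0,0,-0.031],[0.35,-0.93,0],0],[[0,0,-0.031],[0.35,-0.93,0],0],[[0,0,0],[0,0,0],0]]'
python3 - <<'E'
from h import *
o=robot.get_obs(); im,d=robot.snapshot("wrist"); P=cloud("wrist",d,o)
cv2.imwrite("pics/w1.png",im[:,:,::-1])
print(o["tool_pos"],o["ee_rot"])
q=P.reshape(-1,3); q=q[np.isfinite(q[:,2])]; print(q.min(0),q.max(0))
s=q[(q[:,2]>.02)&(q[:,2]<.085)&(np.hypot(q[:,0]-.434,q[:,1]+.181)<.06)]; print(len(s),rect(s) if len(s) else 0, s[:,2].max())
E
```

```text
time: 1.3
tool_pos: [0.2564, 0.2893, 0.2306]
ee_rot: [3.141, 0.001, 2.585]
wrist_force: [0.5, -0.6, -0.2]
width: 0.094
finger_force: 0.0
time: 1.8
tool_pos: [0.344, 0.0566, 0.231]
ee_rot: [3.14, 0.001, 2.341]
wrist_force: [0.7, 0.9, -0.3]
width: 0.0937
finger_force: 0.0
time: 2.3
tool_pos: [0.4144, -0.1323, 0.2296]
ee_rot: [-3.14, 0.0, 2.14]
wrist_force: [0.8, 0.1, -1.1]
width: 0.0937
finger_force: 0.0
[ 0.41444225 -0.13226251  0.22959786] [-3.13983805e+00  2.95308756e-04  2.14026053e+00]
[ 0.071424   -0.8778364  -0.89008509] [1.65519526 0.50726772 0.33999654]
3584 (array([ 437.1, -181. ]), array([40.1, 73.7]), 31.2) 0.07181867121671215
```

```bash
python3 -m handwheel '[[[0,0,-0.018],[0.42,-0.9,0],0],[[0,0,0],[0,-0.08,-0.8],0],[[0,0,0],[0,0,-0.9],0],[[0,0,0],[0,0,-0.9],0],[[0,0,0],[0,0,-0.5],0]]'
python3 -m handwheel '[[[0,0,0],[0,0,-0.35],0],[[0,0,0],[0,0,0],0.3],[[0,0,0],[0,0,0],0.65],[[0,0,0],[0,0,0],1],[[0,0,0],[0,0,0],1]]'
python3 -m handwheel '[[[0,0,0],[0,0,0],1],[[0,0,0],[0,0,0],1],[[0,0,0],[0,0,0],1]]'
```

```text
time: 2.85
tool_pos: [0.4326, -0.1737, 0.0719]
ee_rot: [-3.139, -0.005, 2.122]
wrist_force: [0.3, -0.6, -0.6]
width: 0.0937
finger_force: 0.0
time: 3.35
tool_pos: [0.4358, -0.1767, 0.0598]
ee_rot: [3.14, 0.003, 2.12]
wrist_force: [-0.0, 0.1, 0.1]
width: 0.0656
finger_force: 0.0
time: 3.65
tool_pos: [0.4349, -0.1766, 0.0583]
ee_rot: [3.141, 0.0, 2.12]
wrist_force: [-0.0, 0.1, -0.1]
width: 0.0413
finger_force: 0.0
```

```bash
python3 -m handwheel '[[[0,0,0],[0,0,0],1],[[0,0,0],[0,0,0],1],[[0,0,0],[0,0,0],1]]'
python3 -m handwheel '[[[0,0,0],[0,0,0.4],1],[[0,0,0],[0,0,0.8],1],[[0,0,0],[0,0,0.9],1],[[0,0,0],[0,0,0.5],1],[[0,0,0],[0,0,0],1]]'
python3 - <<'E'
from h import *
o=robot.get_obs(); im,d=robot.snapshot("wrist"); P=cloud("wrist",d,o)
cv2.imwrite("pics/w2.png",im[:,:,::-1])
p=o["tool_pos"]; print(p,o["ee_rot"],o["wrist_force"])
q=P.reshape(-1,3); q=q[np.isfinite(q[:,2])]
a=o["ee_rot"][2]; L=np.array([np.cos(a),np.sin(a)])
s=q[(np.hypot(q[:,0]-p[0],q[:,1]-p[1])<.06)&(q[:,2]>.09)&(q[:,2]<.19)]; t=(s[:,:2]-p[:2])@L; u=(s[:,:2]-p[:2])@[-L[1],L[0]]
s=s[abs(u)<.014]; t=t[abs(u)<.014]
print(len(s),np.percentile(t,[0,1,50,99,100]),np.percentile(s[:,2],[0,1,50,99,100]))
im,d=robot.snapshot("top"); P=cloud("top",d); q=P[180:290,180:275].reshape(-1,3); q=q[np.isfinite(q[:,2])]
s=q[(q[:,2]>.14)&(q[:,2]<.195)&(q[:,1]<.2)&(q[:,1]>.09)]; print("post",len(s),np.median(s,0),s.min(0),s.max(0))
# door inner top edge line
b=q[(q[:,2]>.09)&(q[:,2]<.123)&(q[:,0]>.42)&(q[:,1]<.31)]
n0=np.array([-.8415,.540]); e=(b[:,:2]-[.540,.318])@n0; b=b[abs(e)<.014]
l=cv2.fitLine((b[:,:2]*1000).astype(np.float32),cv2.DIST_HUBER,0,.01,.01).ravel(); print(len(b),l,np.degrees(np.arctan2(l[1],l[0])))
E
```

```text
time: 3.95
tool_pos: [0.4348, -0.1766, 0.0581]
ee_rot: [3.141, 0.0, 2.12]
wrist_force: [-0.7, -0.6, 1.1]
width: 0.0362
finger_force: 29.7
time: 4.45
tool_pos: [0.4366, -0.1775, 0.1919]
ee_rot: [3.138, 0.007, 2.12]
wrist_force: [-0.5, -0.5, -2.5]
width: 0.0359
finger_force: 29.8
[ 0.43660842 -0.17753681  0.1918898 ] [3.137542   0.00701819 2.11983091] [-0.45437704 -0.45350652 -2.49073689]
1896 [0.02606177 0.02686912 0.03081693 0.03180921 0.03194504] [0.13912849 0.1420047  0.17794591 0.18987011 0.18999461]
post 34 [0.50163692 0.13931969 0.18157557] [0.49843591 0.13425808 0.14618718] [0.50920402 0.1458062  0.18934193]
281 [  0.5264932   0.8501793 480.35056   224.4631   ] 58.23118
```

View pics/w2.png

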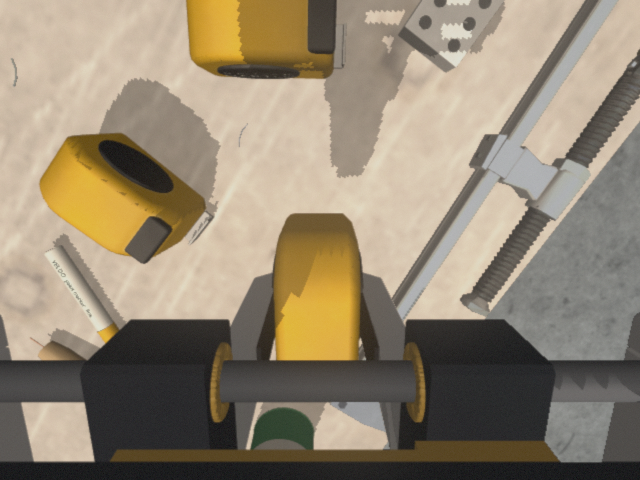

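The tape is held squarely (36 mm opening, 30 N). Now I carry it toward the tray and take a close look at the door on the way.

```bash
python3 -m handwheel '[[[0,0,0.03],[0,0.5,0.4],1],[[0,0,0.03],[0,0.9,0.2],1],[[0,0,0.03],[0,0.9,0],1],[[0,0,0.03],[0,0.9,0],1],[[0,0,0.03],[0,0.6,0],1]]'
cat > door.py <<'E'
from h import *
from scipy.optimize import least_squares
def doorcloud(cams=("wrist","top")):
    out=[]
    for c in cams:
        o=robot.get_obs(); im,d=robot.snapshot(c); P=cloud(c,d,o); q=P.reshape(-1,3); q=q[np.isfinite(q[:,2])]
        np.save(f"pics/q_{c}_{o['time']:.1f}.npy",q); out.append(q)
        cv2.imwrite(f"pics/{c}_{o['time']:.1f}.png",im[:,:,::-1])
    return out
def report(q,tag):
    s=q[(np.hypot(q[:,0]-.504,q[:,1]-.14)<.02)&(q[:,2]>.13)&(q[:,2]<.195)]
    if len(s)>5: print(tag,"post",len(s),np.round(s.min(0)*1000),np.round(s.max(0)*1000),np.round(s.mean(0)*1000),np.round(s[s[:,2]>.183].mean(0)*1000,1))
    H=np.array([.540,.318]); n=np.array([-.846,.533]); y=np.array([-.533,-.846])
    X=(q[:,:2]-H)@n; Y=(q[:,:2]-H)@y
    b=(abs(X)<.02)&(Y>.03)&(Y<.175)&(q[:,2]>.07)&(q[:,2]<.125); print(tag,"panel n",b.sum())
    if b.sum()>20:
        l=cv2.fitLine((q[b][:,:2]*1000).astype(np.float32),cv2.DIST_HUBER,0,.01,.01).ravel(); print("  dir",np.degrees(np.arctan2(l[1],l[0])),"X at line",np.polyfit(Y[b],X[b],1),"Xpct",np.percentile(X[b],[2,50,98]))
    w=(X>.0)&(X<.13)&(Y>.04)&(Y<.15)&(q[:,2]>.040)&(q[:,2]<.054); print(tag,"tray rim n",w.sum(), rect(q[w]) if w.sum()>10 else 0, "X",np.percentile(X[w],[1,99]) if w.sum() else 0,"Y",np.percentile(Y[w],[1,99]) if w.sum() else 0)
    f=(X>.01)&(X<.09)&(Y>.07)&(Y<.11)&(q[:,2]<.035); print(tag,"floor z",np.median(q[f][:,2]) if f.sum() else 0)
E
python3 - <<'E'
from door import *
print(robot.get_obs()["tool_pos"])
for q,t in zip(doorcloud(),("wrist","top")): report(q,t)
E
```

```text
time: 5.05
tool_pos: [0.4328, 0.0161, 0.2144]
ee_rot: [-3.138, -0.006, 2.359]
wrist_force: [0.6, -0.5, -3.2]
width: 0.0358
finger_force: 29.9
[0.43278178 0.01613442 0.21441312]
wrist post 1885 [501. 133. 130.] [514. 145. 189.] [505. 138. 168.] [506.9 138.9 186.4]
wrist panel n 2211
  dir 59.79683 X at line [-0.01697651 -0.0031459 ] Xpct [-0.01805007 -0.00563476  0.01035218]
wrist tray rim n 1601 (array([461.4, 258.5]), array([68. , 66.8]), 59.0) X [0.00207455 0.06496282] Y [0.05911637 0.12607486]
wrist floor z 0.02199844466845957
top post 41 [498. 135. 130.] [509. 146. 190.] [502. 139. 167.] [504.4 140.4 186.2]
top panel n 249
  dir 60.15896 X at line [-0.0428961   0.00393274] Xpct [-0.01812616  0.00063461  0.00470258]
top tray rim n 151 (array([443.9, 265.9]), array([102.2, 102.5]), 58.7) X [0.00169047 0.10476887] Y [0.04731975 0.13953638]
top floor z 0.02151018216657552
```

```bash
python3 -m handwheel '[[[0,0,0.03],[0.1,0.9,0],1],[[0,0,0.04],[0,1,0],1],[[0,0,0.04],[0,0.98,0],1],[[0,0,0.04],[0,0.98,0],1],[[0,0,0],[0,0.7,0],1]]'
python3 -m handwheel '[[[0,0,0],[0,0.3,0],1],[[0,0,0],[0,0,0],1],[[0,0,0],[0,0,0],1],[[0,0,0],[0,0,0],1]]'
python3 - <<'E'
from door import *
o=robot.get_obs(); print(o["tool_pos"],o["ee_rot"])
for q,t in zip(doorcloud(("wrist",)),("wrist",)): report(q,t)
E
```

```text
time: 5.65
tool_pos: [0.4386, 0.2429, 0.2147]
ee_rot: [-3.138, -0.003, 2.592]
wrist_force: [1.1, -0.7, -2.9]
width: 0.0359
finger_force: 30.0
time: 6.05
tool_pos: [0.4399, 0.2547, 0.2173]
ee_rot: [-3.14, -0.0, 2.589]
wrist_force: [-0.2, -0.1, -2.8]
width: 0.0357
finger_force: 30.0
[0.43991366 0.25471687 0.21732253] [-3.13995069e+00 -8.33031455e-05  2.58869082e+00]
wrist panel n 1123
  dir 58.799004 X at line [ 0.01081402 -0.00028262] Xpct [-0.00372109  0.00024189  0.01277038]
wrist tray rim n 1008 (array([452. , 271.3]), array([ 70.9, 115.6]), 69.3) X [0.00022268 0.10152198] Y [0.04194716 0.1255714 ]
wrist floor z 0.02226739665536298
```

```bash
python3 -m handwheel '[[[0,0,0],[0,0.33,-0.2],1],[[0,0,0],[0,0,-0.6],1],[[0,0,0],[0,0,-0.6],1],[[0,0,0],[0,0,0],1],[[0,0,0],[0,0,0],1]]'
python3 - <<'E'
from h import *
o=robot.get_obs(); print(o["tool_pos"]); im,d=robot.snapshot("wrist"); cv2.imwrite("pics/w5.png",im[:,:,::-1])
E
```

```text
time: 6.6
tool_pos: [0.4395, 0.2729, 0.1477]
ee_rot: [-3.141, -0.001, 2.591]
wrist_force: [0.8, 0.1, -2.1]
width: 0.0358
finger_force: 30.0
[0.43947702 0.27289308 0.14767744]
```

View pics/w5.png

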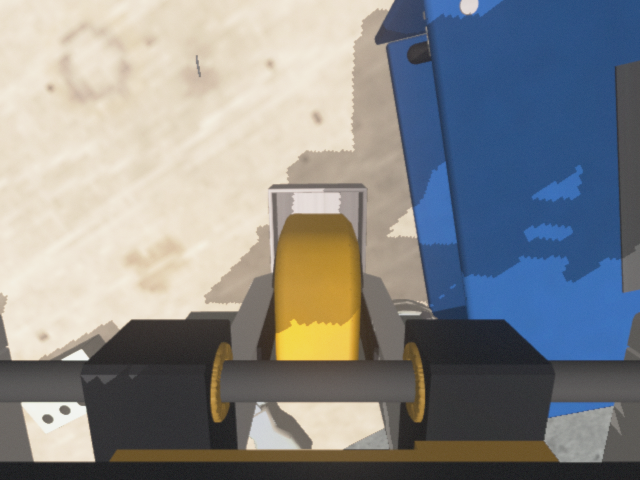

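Tape lines up with the tray: both are centred near column 318, with a gap to the far wall at row 187. Lowering.

```bash
python3 -m handwheel '[[[0,0,0],[0,0,-0.5],1],[[0,0,0],[0,0,-0.5],1],[[0,0,0],[0,0,-0.2],1],[[0,0,0],[0,0,0],1],[[0,0,0],[0,0,0],1]]'
python3 -m handwheel '[[[0,0,0],[0,0,-0.1],1],[[0,0,0],[0,0,-0.04],1],[[0,0,0],[0,0,0],1]]'
```

```text
time: 7.15
tool_pos: [0.4408, 0.2735, 0.0898]
ee_rot: [3.139, 0.002, 2.591]
wrist_force: [1.3, -0.2, -2.1]
width: 0.0359
finger_force: 30.0
time: 7.45
tool_pos: [0.4398, 0.273, 0.0812]
ee_rot: [3.141, 0.0, 2.591]
wrist_force: [0.2, 0.2, -3.2]
width: 0.0357
finger_force: 30.0
```

```bash
python3 -m handwheel '[[[0,0,0],[0,0,-0.03],1],[[0,0,0],[0,0,0],1],[[0,0,0],[0,0,0],0.5],[[0,0,0],[0,0,0],0.4],[[0,0,0],[0,0,0],0.3]]'
python3 -m handwheel '[[[0,0,0],[0,0,0],0],[[0,0,0],[0,0,0],0],[[0,0,0],[0,0,0],0],[[0,0,0],[0,0,0],0],[[0,0,0],[0,0,0],0]]'
```

```text
time: 7.95
tool_pos: [0.4399, 0.273, 0.0796]
ee_rot: [3.141, 0.0, 2.591]
wrist_force: [-0.3, -1.3, -1.6]
width: 0.0565
finger_force: 0.0
time: 8.45
tool_pos: [0.4397, 0.273, 0.0795]
ee_rot: [3.142, -0.0, 2.591]
wrist_force: [-0.2, -0.8, 0.2]
width: 0.0934
finger_force: 0.0
```

```bash
python3 -m handwheel '[[[0,0,0],[0,0,0],0],[[0,0,0],[0,0,0.3],0],[[0,0,0],[0,0,0.8],0],[[0,0,0],[0,0,1],0],[[0,0,0],[0,0,1],0]]'
python3 -m handwheel '[[[0,0,0.09],[0,0,0.4],0],[[0,0,0.09],[0.3,-0.6,0],0],[[0,0,0.09],[0.3,-0.6,0],0],[[0,0,0.09],[0.3,-0.6,0],0],[[0,0,0.09],[0.3,-0.5,0],0]]'
python3 -m handwheel '[[[0,0,0.09],[0.12,-0.2,0],0],[[0,0,0.09],[0,0,0],0],[[0,0,0.09],[0,0,0],0],[[0,0,0.09],[0,0,0],0],[[0,0,0],[0,0,0],0]]'
python3 - <<'E'
from door import *
o=robot.get_obs(); print(o["tool_pos"],o["ee_rot"],o["joint_positions"])
for q,t in zip(doorcloud(("wrist","top")),("wrist","top")):
    report(q,t)
    T=np.array([.4465,.267]); n=np.array([-.8545,.5195]); y=np.array([-.5195,-.8545]); X=(q[:,:2]-T)@n; Y=(q[:,:2]-T)@y
    s=(abs(X)<.055)&(abs(Y)<.04)&(q[:,2]>.055)&(q[:,2]<.13)&(X>-.046); s2=s&(q[:,2]>.085)
    print(t,s.sum(),"tape X",np.percentile(X[s],[1,99]),"Y",np.percentile(Y[s],[1,99]),"z",q[s][:,2].max())
E
```

```text
time: 8.95
tool_pos: [0.4392, 0.2727, 0.2356]
ee_rot: [-3.14, -0.001, 2.591]
wrist_force: [0.4, 0.1, 0.4]
width: 0.0941
finger_force: 0.0
time: 9.45
tool_pos: [0.5002, 0.1566, 0.2547]
ee_rot: [-3.141, 0.0, -2.98]
wrist_force: [0.5, 0.5, 0.3]
width: 0.0941
finger_force: 0.0
time: 9.95
tool_pos: [0.5057, 0.1479, 0.2545]
ee_rot: [3.141, -0.0, -2.42]
wrist_force: [-0.4, 0.6, 1.3]
width: 0.0939
finger_force: 0.0
[0.50574631 0.14790161 0.25445982] [ 3.14144322e+00 -3.10397072e-05 -2.42029500e+00] [ 1.76816841e-01  3.23231582e-02  1.38138642e+00  1.13138948e-04
  1.72798703e+00 -2.11525944e+00]
wrist post 609 [501. 134. 130.] [513. 145. 189.] [505. 138. 173.] [506.6 139.2 186.8]
wrist panel n 2584
  dir 58.41073 X at line [-0.00894451 -0.00477316] Xpct [-0.01618241 -0.00709407  0.01167241]
wrist tray rim n 1001 (array([443.3, 269. ]), array([66.1, 92.5]), 58.6) X [0.01111072 0.10155642] Y [0.06207242 0.12624312]
wrist floor z 0.02373653097350975
wrist 3668 tape X [-0.0328148   0.03646984] Y [-0.01570864  0.02073433] z 0.09357811929343723
top post 19 [498. 139. 138.] [510. 146. 192.] [501. 143. 176.] [502.1 142.  187.6]
top panel n 45
  dir 64.602554 X at line [-0.119348    0.01473538] Xpct [-0.00524169  0.00163072  0.00318249]
top tray rim n 58 (array([444.6, 267.7]), array([ 68.6, 102.4]), 58.8) X [0.00291979 0.10539542] Y [0.06033001 0.12754641]
top floor z 0.02259864721208893
top 68 tape X [-0.02850045  0.05213477] Y [-0.01739482  0.01119281] z 0.09503019061448059
```

```bash
python3 -m handwheel '[[[0,0,0],[0,-0.17,0],0],[[0,0,0],[0,0,-0.4],0],[[0,0,0],[0,0,-0.7],0],[[0,0,0],[0,0,-0.66],0],[[0,0,0],[0,0,0],0]]'
python3 -m handwheel '[[[0,0,0],[0,0,0],0.4],[[0,0,0],[0,0,0],0.8],[[0,0,0],[0,0,0],1],[[0,0,0],[0,0,0],1],[[0,0,0],[0,0,0],1]]'
python3 -m handwheel '[[[0,0,0],[0,0,0],1],[[0,0,0],[0,0,0],1],[[0,0,0],[0,0,0],1],[[0,0,0],[0,0,0],1],[[0,0,0],[0,0,0],1]]'
```

```text
time: 10.55
tool_pos: [0.5024, 0.1385, 0.1611]
ee_rot: [3.136, -0.009, -2.421]
wrist_force: [-0.1, 0.1, -0.6]
width: 0.094
finger_force: 0.0
time: 11.05
tool_pos: [0.5062, 0.1396, 0.1676]
ee_rot: [-3.141, 0.002, -2.42]
wrist_force: [-0.1, 0.6, -0.1]
width: 0.0575
finger_force: 0.0
time: 11.55
tool_pos: [0.5057, 0.1395, 0.1664]
ee_rot: [3.141, -0.0, -2.42]
wrist_force: [0.3, 0.5, -0.6]
width: 0.0175
finger_force: 0.0
```

```bash
python3 -m handwheel '[[[0,0,0],[0,0,0],1],[[0,0,0],[0,0,0],1],[[0,0,0],[0,0,0],1]]'
python3 - <<'E'
from h import *
o=robot.get_obs(); p=o["tool_pos"]; H=np.array([.538,.319]); r=p[:2]-H; print(o["width"],o["finger_force"],o["wrist_force"],p,np.hypot(*r))
a0=np.arctan2(r[1],r[0]); R=np.hypot(*r)
for k in range(21):
    a=a0-np.radians(3)*k; q=H+R*np.array([np.cos(a),np.sin(a)])
    if k: print(k,np.round((q-l)/.05,2),np.round(q,4))
    l=q
E
```

```text
time: 11.85
tool_pos: [0.5057, 0.1397, 0.1665]
ee_rot: [3.141, 0.0, -2.42]
wrist_force: [-0.0, 0.8, -0.1]
width: 0.0113
finger_force: 30.0
0.011333304747903984 29.99987304210663 [-0.01632     0.75777854 -0.12358839] [0.50572897 0.13969531 0.16645292] 0.18218559208526164
1 [-0.19  0.04] [0.4964 0.1416]
2 [-0.18  0.05] [0.4872 0.1441]
3 [-0.18  0.06] [0.4781 0.147 ]
4 [-0.18  0.07] [0.4692 0.1503]
5 [-0.17  0.08] [0.4604 0.1542]
6 [-0.17  0.09] [0.4519 0.1584]
7 [-0.17  0.09] [0.4436 0.1632]
8 [-0.16  0.1 ] [0.4356 0.1683]
9 [-0.15  0.11] [0.4278 0.1739]
10 [-0.15  0.12] [0.4204 0.1799]
11 [-0.14  0.13] [0.4133 0.1862]
12 [-0.14  0.13] [0.4065 0.1929]
13 [-0.13  0.14] [0.4001 0.2   ]
14 [-0.12  0.15] [0.394  0.2073]
15 [-0.11  0.15] [0.3884 0.215 ]
16 [-0.1   0.16] [0.3832 0.223 ]
17 [-0.1   0.16] [0.3783 0.2312]
18 [-0.09  0.17] [0.374  0.2397]
19 [-0.08  0.17] [0.37   0.2484]
20 [-0.07  0.18] [0.3666 0.2573]
```

```bash
python3 -m handwheel '[[[0,0,-0.01],[-0.1,0.02,0],1],[[0,0,-0.012],[-0.18,0.05,0],1],[[0,0,-0.012],[-0.18,0.05,0],1],[[0,0,-0.012],[-0.18,0.06,0],1],[[0,0,-0.012],[-0.18,0.07,0],1]]'
python3 -m handwheel '[[[0,0,-0.012],[-0.17,0.08,0],1],[[0,0,-0.012],[-0.17,0.09,0],1],[[0,0,-0.012],[-0.17,0.09,0],1],[[0,0,-0.012],[-0.16,0.1,0],1],[[0,0,-0.012],[-0.15,0.11,0],1]]'
```

```text
time: 12.35
tool_pos: [0.4636, 0.1518, 0.1664]
ee_rot: [-3.141, -0.001, -2.513]
wrist_force: [2.2, -0.8, -0.9]
width: 0.0116
finger_force: 30.0
time: 12.85
tool_pos: [0.4224, 0.1754, 0.1664]
ee_rot: [-3.141, -0.001, -2.607]
wrist_force: [1.3, -0.9, -1.3]
width: 0.0116
finger_force: 30.0
```

```bash
python3 -m handwheel '[[[0,0,-0.012],[-0.14,0.13,0],1],[[0,0,-0.012],[-0.14,0.13,0],1],[[0,0,-0.012],[-0.13,0.14,0],1],[[0,0,-0.012],[-0.12,0.15,0],1],[[0,0,-0.012],[-0.11,0.15,0],1]]'
python3 -m handwheel '[[[0,0,-0.012],[-0.1,0.15,0],1],[[0,0,-0.012],[-0.1,0.16,0],1],[[0,0,-0.012],[-0.09,0.16,0],1],[[0,0,-0.012],[-0.07,0.13,0],1],[[0,0,0],[0,0,0],1]]'
python3 -m handwheel '[[[0,0,0],[0,0,0],1]]'
python3 - <<'E'
from h import *
p=robot.get_obs()["tool_pos"][:2]-[.538,.319]; a=np.degrees(np.arctan2(p[1],p[0])); print(np.hypot(*p),"theta",a%360-182.6)
E
```

```text
time: 13.35
tool_pos: [0.389, 0.2093, 0.1663]
ee_rot: [-3.14, -0.006, -2.701]
wrist_force: [-4.1, -5.5, 1.4]
width: 0.0114
finger_force: 30.0
time: 13.85
tool_pos: [0.3711, 0.2403, 0.1663]
ee_rot: [-3.141, -0.005, -2.774]
wrist_force: [-5.3, -4.1, 3.2]
width: 0.0115
finger_force: 30.0
time: 13.95
tool_pos: [0.3713, 0.2398, 0.1663]
ee_rot: [-3.141, -0.005, -2.774]
wrist_force: [-5.6, -2.7, 1.9]
width: 0.0113
finger_force: 30.0
0.18457865570608484 theta 22.820452261692168
```

```bash
python3 -m handwheel '[[[0,0,0],[0,0,0],0.85],[[0,0,0],[0,0,0],0.8],[[0,0,0],[0,0,0],0.75],[[0,0,0],[0,0,0],0.7],[[0,0,0],[0,0,0],0.65]]'
python3 -m handwheel '[[[0,0,0],[0,0,0],0.65],[[0,0,0],[0,0,0],0.65]]'
python3 - <<'E'
from h import *
from scipy.optimize import least_squares
A=np.array([[.5057,.1397],[.4636,.1518],[.4224,.1754],[.3890,.2093],[.3712,.2400]])
s=least_squares(lambda h:np.r_[np.hypot(*(A-h).T)-.1824],[.538,.319]); print(s.x,s.fun)
o=robot.get_obs(); im,d=robot.snapshot("wrist"); P=cloud("wrist",d,o); q=P.reshape(-1,3); q=q[np.isfinite(q[:,2])]
cv2.imwrite("pics/w7.png",im[:,:,::-1]); print(o["tool_pos"],o["ee_rot"],o["wrist_force"],o["width"])
E
```

```text
time: 14.45
tool_pos: [0.374, 0.2406, 0.1666]
ee_rot: [3.141, 0.001, -2.775]
wrist_force: [0.3, -0.1, 1.2]
width: 0.0321
finger_force: 0.2
time: 14.65
tool_pos: [0.3739, 0.2405, 0.1666]
ee_rot: [3.141, 0.0, -2.775]
wrist_force: [0.7, -0.5, -0.1]
width: 0.0328
finger_force: 0.2
[0.5347564  0.31958628] [-0.00018214 -0.00014888  0.00039399  0.00037853 -0.00050808]
[0.37385566 0.24053683 0.16656403] [ 3.14145730e+00  2.64688218e-04 -2.77482931e+00] [ 0.70215111 -0.46571439 -0.11215771] 0.03280009148400535
```

View pics/w7.png

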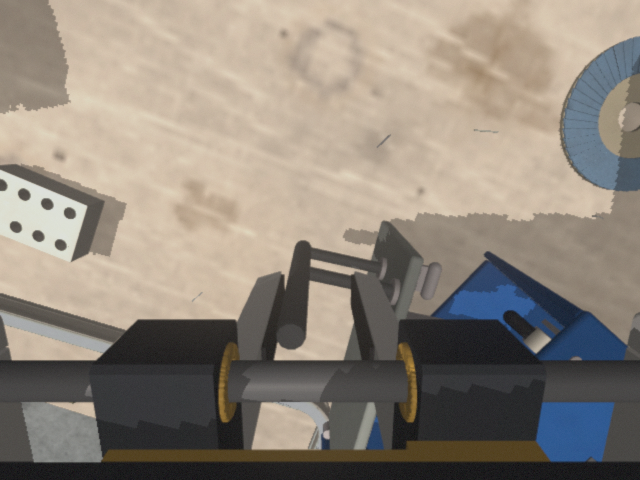

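Post stands between the fingers, resting on the outer (left) one at (291,335). Now computing the rest of the arc.

```bash
cat > arc.py <<'E'
from h import *
H=np.array([.5348,.3196]); R=.1824; PC=182.6
def tcp(th,off): 
    f=np.radians(PC+th); t=np.array([np.sin(f),-np.cos(f)]); return H+R*np.array([np.cos(f),np.sin(f)])+off*t
def now(off):
    o=robot.get_obs(); p=o["tool_pos"][:2]; y=o["ee_rot"][2]; t=np.array([np.sin(y),-np.cos(y)]); t=t*np.sign(t[1])
    r=p-off*t-H; return o,p,np.degrees(np.arctan2(r[1],r[0]))%360-PC,np.hypot(*r),np.degrees(y)%360
E
python3 - <<'E'
from arc import *
o,p,th,rr,y=now(.0104); print(p,th,rr,"yaw",y)
l=p; 
for x in [th-1.6*k for k in range(1,22)]:
    q=tcp(x,.0104); print(round(x,1),np.round((q-l)/.05,3),np.round(q,4)); l=q
E
```

```text
[0.37383594 0.24050966] 26.85567231314556 0.1805772318894379 yaw 201.01098987556958
25.3 [-0.103  0.061] [0.3687 0.2436]
23.7 [-0.041  0.093] [0.3666 0.2482]
22.1 [-0.039  0.094] [0.3647 0.253 ]
20.5 [-0.036  0.096] [0.3629 0.2577]
18.9 [-0.033  0.096] [0.3612 0.2626]
17.3 [-0.03   0.097] [0.3597 0.2674]
15.7 [-0.028  0.098] [0.3583 0.2723]
14.1 [-0.025  0.099] [0.3571 0.2773]
12.5 [-0.022  0.1  ] [0.356  0.2823]
10.9 [-0.019  0.1  ] [0.355  0.2873]
9.3 [-0.017  0.101] [0.3542 0.2923]
7.7 [-0.014  0.101] [0.3535 0.2974]
6.1 [-0.011  0.101] [0.3529 0.3024]
4.5 [-0.008  0.102] [0.3525 0.3075]
2.9 [-0.005  0.102] [0.3522 0.3126]
1.3 [-0.002  0.102] [0.3521 0.3177]
-0.3 [0.    0.102] [0.3521 0.3228]
-1.9 [0.003 0.102] [0.3523 0.3279]
-3.5 [0.006 0.102] [0.3526 0.333 ]
-5.1 [0.009 0.102] [0.353  0.3381]
-6.7 [0.012 0.101] [0.3536 0.3432]
```

```bash
python3 -m handwheel '[[[0,0,-0.013],[-0.05,0.05,0],0.65],[[0,0,-0.013],[-0.07,0.09,0],0.65],[[0,0,-0.013],[-0.05,0.09,0],0.65],[[0,0,-0.013],[-0.04,0.1,0],0.65],[[0,0,-0.013],[-0.03,0.1,0],0.65]]'
python3 -m handwheel '[[[0,0,-0.013],[-0.03,0.1,0],0.65],[[0,0,-0.013],[-0.03,0.1,0],0.65],[[0,0,-0.013],[-0.03,0.1,0],0.65],[[0,0,-0.013],[-0.02,0.08,0],0.65],[[0,0,0],[0,0,0],0.65]]'
python3 - <<'E'
from arc import *
o,p,th,rr,y=now(.0104); print(p,th,rr,"yaw",y,o["wrist_force"],o["joint_positions"][5])
E
```

```text
time: 15.2
tool_pos: [0.3612, 0.2621, 0.1664]
ee_rot: [-3.141, -0.001, -2.879]
wrist_force: [0.9, -1.5, -0.1]
width: 0.033
finger_force: 0.5
time: 15.7
tool_pos: [0.3558, 0.2814, 0.1664]
ee_rot: [3.141, -0.001, -2.958]
wrist_force: [-0.3, -1.7, -0.1]
width: 0.0331
finger_force: 0.3
[0.35583161 0.28135353] 12.709174072904887 0.18358910070157586 yaw 190.49256026461194 [-0.31118092 -1.72770325 -0.08089328] -1.2102353253833606
```

```bash
python3 -m handwheel '[[[0,0,-0.01],[-0.005,0.04,0],0.65],[[0,0,-0.01],[-0.005,0.04,0],0.65],[[0,0,-0.01],[-0.005,0.04,0],0.65],[[0,0,-0.01],[-0.005,0.04,0],0.65],[[0,0,-0.01],[-0.005,0.04,0],0.65]]'
python3 -m handwheel '[[[0,0,0],[-0.003,0.03,0],0.65],[[0,0,0],[-0.003,0.03,0],0.65]]'
```

```text
time: 16.2
tool_pos: [0.3549, 0.291, 0.1664]
ee_rot: [-3.141, -0.0, -3.039]
wrist_force: [-0.5, -0.6, -0.6]
width: 0.0331
finger_force: 0.5
time: 16.4
tool_pos: [0.3546, 0.2941, 0.1665]
ee_rot: [3.142, -0.0, -3.037]
wrist_force: [-0.4, -0.0, 0.2]
width: 0.0329
finger_force: 0.5
```

```bash
python3 -m handwheel '[[[0,0,-0.01],[-0.003,0.025,0],0.65],[[0,0,-0.01],[-0.003,0.025,0],0.65]]'
```

```text
time: 16.6
tool_pos: [0.3546, 0.2966, 0.1665]
ee_rot: [3.141, 0.001, -3.07]
wrist_force: [0.6, -0.8, -0.3]
width: 0.0327
finger_force: 0.4
```

```bash
python3 -m handwheel '[[[0,0,-0.01],[-0.002,0.025,0],0.65],[[0,0,-0.01],[-0.002,0.025,0],0.65]]'
```

```text
time: 16.8
tool_pos: [0.3544, 0.2991, 0.1666]
ee_rot: [3.141, 0.001, -3.101]
wrist_force: [1.1, -0.4, -0.0]
width: 0.0328
finger_force: 0.4
```

```bash
python3 -m handwheel '[[[0,0,-0.01],[-0.002,0.025,0],0.65],[[0,0,-0.01],[-0.002,0.025,0],0.65]]'
```

```text
time: 17.0
tool_pos: [0.3542, 0.3017, 0.1667]
ee_rot: [3.141, 0.0, -3.133]
wrist_force: [0.7, -0.5, 0.4]
width: 0.0325
finger_force: 0.4
```

```bash
python3 -m handwheel '[[[0,0,-0.01],[-0.002,0.025,0],0.65],[[0,0,-0.01],[-0.002,0.025,0],0.65]]'
```

```text
time: 17.2
tool_pos: [0.3539, 0.3041, 0.1666]
ee_rot: [3.141, 0.0, 3.119]
wrist_force: [0.9, -0.7, 0.8]
width: 0.0327
finger_force: 0.4
```

```bash
python3 -m handwheel '[[[0,0,0],[-0.001,0.025,0],0.65],[[0,0,0],[-0.001,0.025,0],0.65]]'
```

```text
time: 17.4
tool_pos: [0.3534, 0.3066, 0.1666]
ee_rot: [3.142, -0.0, 3.12]
wrist_force: [-1.1, -0.4, -0.5]
width: 0.0332
finger_force: 0.5
```

```bash
python3 -m handwheel '[[[0,0,0],[0,0.025,0],0.65],[[0,0,0],[0,0.025,0],0.65]]'
```

```text
time: 17.6
tool_pos: [0.3533, 0.3085, 0.1664]
ee_rot: [-3.14, -0.001, 3.12]
wrist_force: [-0.7, -3.9, 1.6]
width: 0.0329
finger_force: 2.1
```

```bash
python3 -m handwheel '[[[0,0,0],[0,0.02,0],0.65],[[0,0,0],[0,0.02,0],0.65]]'
```

```text
time: 17.8
tool_pos: [0.3532, 0.3092, 0.1663]
ee_rot: [-3.137, -0.001, 3.12]
wrist_force: [-2.7, -8.9, 4.6]
width: 0.033
finger_force: 4.2
```

```bash
python3 -m handwheel '[[[0,0,0],[0,0.02,0],0.65]]'
```

```text
time: 17.9
tool_pos: [0.3531, 0.3095, 0.1663]
ee_rot: [-3.135, -0.002, 3.119]
wrist_force: [-2.0, -10.0, 3.7]
width: 0.0329
finger_force: 5.1
```

```bash
python3 -m handwheel '[[[0,0,0],[0,0.02,0],0.65],[[0,0,0],[0,0,0],0.65]]'
```

```text
time: 18.1
tool_pos: [0.3529, 0.3109, 0.1663]
ee_rot: [-3.136, -0.002, 3.119]
wrist_force: [-2.2, -7.0, 2.3]
width: 0.0327
finger_force: 3.6
```

```bash
python3 -m handwheel '[[[0,0,0],[0,0.02,0],0.65],[[0,0,0],[0,0,0],0.65]]'
```

```text
time: 18.3
tool_pos: [0.3529, 0.3129, 0.1663]
ee_rot: [-3.139, -0.002, 3.12]
wrist_force: [-2.4, -3.6, 1.4]
width: 0.0329
finger_force: 2.1
```

```bash
python3 -m handwheel '[[[0,0,0],[0,0.01,0],0.65],[[0,0,0],[0,0,0],0.65]]'
```

```text
time: 18.5
tool_pos: [0.3531, 0.314, 0.1662]
ee_rot: [-3.14, -0.002, 3.12]
wrist_force: [-2.9, -3.7, 1.5]
width: 0.0332
finger_force: 1.6
```

```bash
python3 -m handwheel '[[[0,0,0],[0,0.01,0],0.65],[[0,0,0],[0,0,0],0.65]]'
```

```text
time: 18.7
tool_pos: [0.354, 0.3157, 0.1665]
ee_rot: [3.14, 0.001, 3.121]
wrist_force: [-0.2, -0.4, -0.6]
width: 0.0331
finger_force: 0.1
```

Snap felt: the force dropped to zero at y=0.3157. Backing off to centre the fingers round the post, then waiting with the hand off.

```bash
python3 -m handwheel '[[[0,0,0],[0,-0.06,0],0.65],[[0,0,0],[0,-0.06,0],0.65],[[0,0,0],[0,0,0],0.65],[[0,0,0],[0,0,0],0.65],[[0,0,0],[0,0,0],0.65]]'
cat > see.py <<'E'
from h import *
o=robot.get_obs(); im,d=robot.snapshot("wrist"); P=cloud("wrist",d,o); q=P.reshape(-1,3); q=q[np.isfinite(q[:,2])]; p=o["tool_pos"]
cv2.imwrite(f"pics/see_{o['time']:.1f}.png",im[:,:,::-1])
s=q[(abs(q[:,0]-p[0])<.02)&(abs(q[:,1]-p[1])<.0135)&(q[:,2]>.12)&(q[:,2]<.195)]; print(o["finger_force"],p,len(s),"post near",np.round(np.percentile(s,[2,50,98],axis=0)*1000,1).tolist() if len(s) else 0)
E
python3 see.py
python3 -m handwheel '[[[0,0,0],[0,0,0],0.65],[[0,0,0],[0,0,0],0.65],[[0,0,0],[0,0,0],0.65],[[0,0,0],[0,0,0],0.65],[[0,0,0],[0,0,0],0.65]]'
python3 see.py
```

```text
time: 19.2
tool_pos: [0.3538, 0.3091, 0.1666]
ee_rot: [3.141, 0.0, 3.12]
wrist_force: [-0.1, 0.2, 0.2]
width: 0.033
finger_force: 0.0
0.0 [0.35377786 0.30909416 0.1665727 ] 1984 post near [[351.2, 301.6, 123.4], [352.9, 307.1, 174.5], [361.2, 312.5, 187.9]]
time: 19.75
tool_pos: [0.3537, 0.309, 0.1665]
ee_rot: [3.142, -0.0, 3.12]
wrist_force: [-0.7, 0.0, -0.6]
width: 0.0331
finger_force: 0.0
0.0 [0.35366075 0.30900664 0.16650483] 1993 post near [[351.2, 301.6, 123.2], [352.9, 307.2, 174.6], [361.1, 312.6, 188.0]]
```

```bash
python3 -m handwheel '[[[0,0,0],[0.03,-0.02,0],0.65],[[0,0,0],[0.03,-0.02,0],0.65],[[0,0,0],[0,0,0],0.65],[[0,0,0],[0,0,0],0.65],[[0,0,0],[0,0,0],0.65]]'
python3 -m handwheel '[[[0,0,0],[0,0,0],0.7],[[0,0,0],[0,0,0],0.75],[[0,0,0],[0,0,0],0.77],[[0,0,0],[0,0,0],0.77],[[0,0,0],[0,0,0],0.77]]'
python3 see.py
```

```text
time: 20.3
tool_pos: [0.3567, 0.307, 0.1665]
ee_rot: [3.142, -0.0, 3.12]
wrist_force: [-0.4, 0.3, -0.2]
width: 0.033
finger_force: 0.0
time: 20.8
tool_pos: [0.3567, 0.307, 0.1665]
ee_rot: [3.141, 0.0, 3.12]
wrist_force: [0.3, 0.2, 1.1]
width: 0.0218
finger_force: 0.0
0.0 [0.3566681  0.30700434 0.16652826] 3223 post near [[348.3, 294.0, 125.4], [352.6, 307.9, 175.1], [364.0, 320.0, 193.2]]
```

Caught and untouched for over 1.5 s. Now I shift outward so the inner pad meets the post first, then grip; closing can then only pull the door outward.

```bash
python3 -m handwheel '[[[0,0,0],[0,-0.04,0],0.77],[[0,0,0],[0,-0.04,0],0.77],[[0,0,0],[0,0,0],0.77],[[0,0,0],[0,0,0],0.85],[[0,0,0],[0,0,0],0.9]]'
python3 -m handwheel '[[[0,0,0],[0,0,0],0.95],[[0,0,0],[0,0,0],1],[[0,0,0],[0,0,0],1],[[0,0,0],[0,0,0],1],[[0,0,0],[0,0,0],1]]'
```

```text
time: 21.35
tool_pos: [0.3568, 0.3024, 0.1665]
ee_rot: [-3.14, 0.0, 3.12]
wrist_force: [1.0, -3.2, 0.2]
width: 0.012
finger_force: 30.0
time: 21.85
tool_pos: [0.357, 0.3011, 0.1665]
ee_rot: [-3.138, 0.0, 3.119]
wrist_force: [0.4, -5.1, 0.8]
width: 0.0116
finger_force: 30.0
```

```bash
python3 - <<'E'
from arc import *
o,p,th,rr,y=now(0); print(p,th,rr,y)
l=p; x=th
for k in range(1,24):
    x+=3.2 if k>2 else 1.5
    q=tcp(x,0)+(rr-R)*0; print(k,round(x,1),np.round((q-l)/.05,2),np.round(q,4)); l=q
E
```

```text
[0.35700925 0.30113562] 3.3291726566988586 0.17874698697488764 178.73199904597092
1 4.8 [-0.06 -0.1 ] [0.3539 0.296 ]
2 6.3 [ 0.01 -0.09] [0.3546 0.2913]
3 9.5 [ 0.04 -0.2 ] [0.3565 0.2813]
4 12.7 [ 0.05 -0.2 ] [0.3589 0.2714]
5 15.9 [ 0.06 -0.19] [0.3619 0.2616]
6 19.1 [ 0.07 -0.19] [0.3654 0.2521]
7 22.3 [ 0.08 -0.19] [0.3694 0.2427]
8 25.5 [ 0.09 -0.18] [0.3739 0.2336]
9 28.7 [ 0.1  -0.18] [0.379  0.2248]
10 31.9 [ 0.11 -0.17] [0.3845 0.2162]
11 35.1 [ 0.12 -0.16] [0.3905 0.208 ]
12 38.3 [ 0.13 -0.16] [0.397  0.2001]
13 41.5 [ 0.14 -0.15] [0.4039 0.1926]
14 44.7 [ 0.15 -0.14] [0.4112 0.1855]
15 47.9 [ 0.15 -0.13] [0.4189 0.1788]
16 51.1 [ 0.16 -0.13] [0.4269 0.1725]
17 54.3 [ 0.17 -0.12] [0.4353 0.1667]
18 57.5 [ 0.17 -0.11] [0.444  0.1614]
19 60.7 [ 0.18 -0.1 ] [0.4529 0.1566]
20 63.9 [ 0.18 -0.09] [0.4622 0.1523]
21 67.1 [ 0.19 -0.08] [0.4716 0.1485]
22 70.3 [ 0.19 -0.07] [0.4813 0.1452]
23 73.5 [ 0.2  -0.05] [0.4911 0.1425]
```

```bash
python3 -m handwheel '[[[0,0,0.01],[0,-0.08,0],1],[[0,0,0.01],[0.01,-0.1,0],1],[[0,0,0.02],[0.03,-0.15,0],1],[[0,0,0.02],[0.04,-0.2,0],1],[[0,0,0.02],[0.05,-0.2,0],1]]'
python3 -m handwheel '[[[0,0,0.02],[0.06,-0.19,0],1],[[0,0,0.02],[0.07,-0.19,0],1],[[0,0,0.02],[0.09,-0.18,0],1],[[0,0,0.02],[0.1,-0.18,0],1],[[0,0,0.02],[0.11,-0.17,0],1]]'
```

```text
time: 22.35
tool_pos: [0.3638, 0.2667, 0.1666]
ee_rot: [3.14, 0.002, -3.035]
wrist_force: [3.6, 1.7, -1.2]
width: 0.0115
finger_force: 30.0
time: 22.85
tool_pos: [0.3846, 0.2211, 0.1666]
ee_rot: [3.14, -0.0, -2.878]
wrist_force: [1.0, 1.4, -0.4]
width: 0.0112
finger_force: 30.0
```

```bash
python3 -m handwheel '[[[0,0,0.02],[0.12,-0.17,0],1],[[0,0,0.02],[0.12,-0.16,0],1],[[0,0,0.02],[0.13,-0.15,0],1],[[0,0,0.02],[0.14,-0.15,0],1],[[0,0,0.02],[0.15,-0.14,0],1]]'
python3 -m handwheel '[[[0,0,0.02],[0.15,-0.13,0],1],[[0,0,0.02],[0.16,-0.13,0],1],[[0,0,0.02],[0.17,-0.12,0],1],[[0,0,0.02],[0.17,-0.11,0],1],[[0,0,0.02],[0.18,-0.1,0],1]]'
python3 -m handwheel '[[[0,0,0.02],[0.18,-0.09,0],1],[[0,0,0.02],[0.19,-0.08,0],1],[[0,0,0.02],[0.19,-0.06,0],1],[[0,0,0],[0.12,-0.03,0],1],[[0,0,0],[0,0,0],1]]'
python3 -c "
from arc import *
print(now(0)[1:])"
```

```text
time: 23.35
tool_pos: [0.4172, 0.1825, 0.1665]
ee_rot: [3.14, -0.001, -2.72]
wrist_force: [-0.1, 0.8, 0.1]
width: 0.0117
finger_force: 30.0
time: 23.85
tool_pos: [0.4593, 0.1541, 0.1665]
ee_rot: [3.139, 0.002, -2.563]
wrist_force: [1.6, 3.6, -0.8]
width: 0.0115
finger_force: 30.0
time: 24.35
tool_pos: [0.4937, 0.1414, 0.1665]
ee_rot: [3.139, 0.002, -2.471]
wrist_force: [0.6, 4.9, -0.5]
width: 0.0114
finger_force: 30.0
(array([0.49368152, 0.14144785]), np.float64(74.40341637003152), np.float64(0.18283576664784928), np.float64(218.42182392759287))
```

```bash
python3 -m handwheel '[[[0,0,0],[0,0,0],0.9],[[0,0,0],[0,0,0],0.8],[[0,0,0],[0,0,0],0.5],[[0,0,0],[0,0,0],0.2],[[0,0,0],[0,0,0],0]]'
python3 -m handwheel '[[[0,0,0],[0,0,0],0],[[0,0,0],[0,0,0],0],[[0,0,0],[0,0,0],0],[[0,0,0],[0,0,0],0],[[0,0,0],[0,0,0],0]]'
python3 -m handwheel '[[[0,0,0],[0,0,0.4],0],[[0,0,0],[0,0,0.8],0],[[0,0,0],[0,0,0.8],0],[[0,0,0],[0,0,0.4],0],[[0,0,0],[0,0,0],0]]'
python3 -m handwheel '[[[0,0,0],[0,-0.5,0],0],[[0,0,0],[0,-0.9,0],0],[[0,0,0],[0,-0.5,0],0],[[0,0,0],[0,0,0],0],[[0,0,0],[0,0,0],0]]'
python3 - <<'E'
from door import *
for q,t in zip(doorcloud(("top",)),("top",)):
    report(q,t)
im,_=robot.snapshot("top"); cv2.imwrite("pics/end.png",cv2.resize(im[170:300,110:300,::-1],(760,520),interpolation=2))
E
```

```text
time: 24.85
tool_pos: [0.493, 0.1397, 0.1665]
ee_rot: [-3.142, -0.0, -2.472]
wrist_force: [-0.5, 0.0, -0.6]
width: 0.0394
finger_force: 0.0
time: 25.35
tool_pos: [0.4932, 0.14, 0.1665]
ee_rot: [3.142, 0.0, -2.472]
wrist_force: [-1.6, 0.6, -0.1]
width: 0.0797
finger_force: 0.0
time: 25.85
tool_pos: [0.4947, 0.1403, 0.2908]
ee_rot: [-3.138, 0.007, -2.472]
wrist_force: [0.3, 0.5, -0.2]
width: 0.0937
finger_force: 0.0
time: 26.35
tool_pos: [0.4927, 0.045, 0.2849]
ee_rot: [3.139, -0.002, -2.473]
wrist_force: [-0.3, 0.2, 0.3]
width: 0.0945
finger_force: 0.0
top panel n 208
  dir 55.38874 X at line [0.0422967  0.00199553] Xpct [-6.33805727e-05  6.61957345e-03  1.15966102e-02]
top tray rim n 174 (array([438.8, 268.6]), array([ 96.1, 102.5]), 55.8) X [0.00720836 0.11079426] Y [0.0556592  0.12977077]
top floor z 0.022227098285178548
```

View pics/end.png

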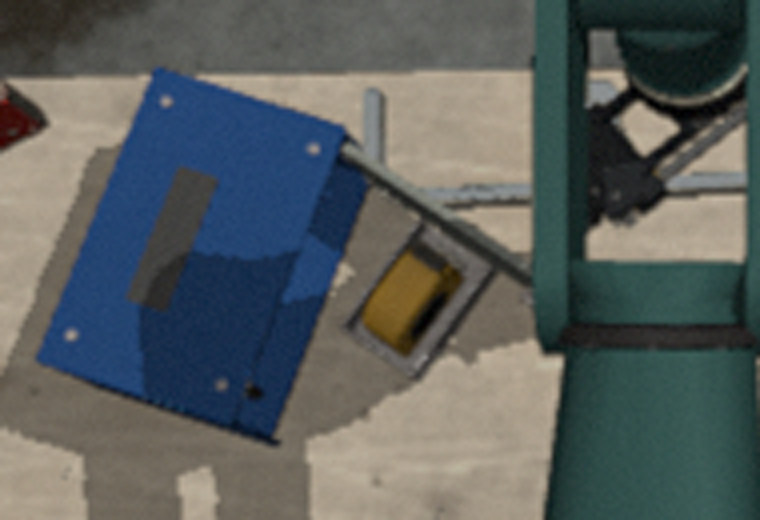

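The door stands wide open (about 1.28 rad), the tape is upright in the tray at (410,300) in the crop, and the gripper is clear. Handing in.

```bash
python3 -m handwheel '[[[0,0,0],[0,0,0],0],[[0,0,0],[0,0,0],0],[[0,0,0],[0,0,0],0],[[0,0,0],[0,0,0],0],[[0,0,0],[0,0,0],0]]'
python3 -c "
from bench import robot
print(robot.close_job())"
```

```text
time: 26.95
tool_pos: [0.4932, 0.0452, 0.2866]
ee_rot: [3.142, 0.0, -2.471]
wrist_force: [0.4, 0.5, 0.3]
width: 0.0942
finger_force: 0.0
the job is handed in; nothing more can be done
None
```

I handed in the job at 27 s, no verdict returned: the door snapped shut with the tape measure in the tray, stayed shut untouched for over 1.5 s, and now stands open at about 1.28 rad with the tape upright.

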